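Lay out three capillary rheometer runs in their holders

ROBOT

A 7-joint arm with a two-finger parallel gripper is mounted at the origin on a cart in front of the work surface, level with it; the furniture and walls round the work are solid. World frame = base frame: x ahead of the robot, y to its left, z up, the work surface at z = 0. Lengths are in m, angles in rad, forces in N, time in s.
With the tool pointing down it reaches from about 0.425 to 0.925 m from the base axis. Payload 6.8 kg.
Tool frame: the origin (TCP) lies at the very end of the fingers, on their centre line; the grasp point (between the pads) lies 19 mm behind it; z points along the fingers, y is the line along which they close (so a half turn about z gives the same grasp; the last joint's range is limited). The gripper opens to 85 mm and grips with 20 to 120 N. Pads are 22 mm wide; open, the fingers measure 114 mm over their backs; the gripper's body (76 mm by 85 mm) begins 54 mm behind the grasp point. The pads swing forward as they close: fully open they stand 13 mm farther back than shut.
Start: joints at [-0.108, 0.477, 0.022, 1.555, -0.011, 1.109, -0.083], TCP at [0.675, 0, 0.231] pointing down, gripper open.
Joint ranges: [-2.96, 2.96], [-0.34, 2.1], [-1.41, 1.46], [0.24, 2.44], [-1.37, 4.51], [0.17, 1.92], [-2.96, 2.96]. Speed limits (rad/s): [2.39, 2.39, 3.14, 3.14, 3.14, 3.14, 3.14].

INTERFACE

Orientations are given as a unit quaternion [w, x, y, z].
In Python, from station import monitor, eyes, bot gives the robot as it stands.
- The arm moves only by the tool shift_gripper, called after "Call:" as a command line: name --argument value ..., lists and objects as JSON in quotes. Schema: {"type":"object","properties":{"rows":{"type":"array","items":{"type":"array","prefixItems":[{"type":"array","items":{"type":"number"},"minItems":3,"maxItems":3},{"type":"number"},{"type":"number"}],"minItems":3,"maxItems":3},"minItems":1,"maxItems":20},"squeeze":{"type":"number"},"only":{"type":"string"},"quiet":{"type":"boolean"},"lines":{"type":"string"}},"required":["rows"],"additionalProperties":false}. rows is a list of rows, 1 to 20 of them, each written [[dx, dy, dz], turn, opening]: dx, dy, dz in fractions of the full range, 1 being 0.2 m, then a turn about the tool's z in parts of the range, where 1.0 means 2 rad, then the opening from 0.0 (shut) to 1.0 (fully open); each row shifts and turns the commanded pose from where the row before left it, along the tool's axes as they then stand; what a row does not reach is not made up. A row lasts 1/10 s, in which the tool goes at most 0.05 m and 0.15 rad, less where a joint would pass 70% of its speed; a pose out of reach is approached as far as the arm can. The fingers move at their own pace and stop on an object; squeeze is the grip in N (left out, the last holds). Time passes only in rows, so rows that do not move let the fingers close. The tool returns the time, the measured TCP pose, the force, the opening and the grip force at its end. only (a regular expression) keeps the lines of the reply that match it, lines (a string "A,B") keeps lines A to B, and quiet returns only ok. No shift or turn number may pass 1 either way. Input that does not fit is refused with a message, and nothing moves.
- monitor.get_obs(): the state, without advancing time (a new reading comes with each control period).
- eyes.read_camera(name): name is "scene" or "side" or "wrist"; returns the picture (420x560x3 uint8, blue, green, red); there is no depth.
- eyes.camera_info(name): a dict with "vertical_fov" (degrees; the focal length in pixels is half the picture's height over the tangent of half this angle, whatever the lens; pixels are square), "cx", "cy" (the principal point, pixels), "k1" (the pictures are not rectified: a ray, as slopes to the right and down, at radius r is drawn at 1 + k1 r^2 times it, then the intrinsics apply), "view" (4x4, takes a point from world to camera coordinates); the wrist camera has in their place "hand_eye" (4x4, takes a point from camera to tool coordinates, whose origin is the TCP and whose axes are the flange's). Camera axes: x right, y up, looking along -z (the intrinsics and any distortion apply to the point x, -y, -z); pixel columns grow to the right and rows downward; lengths in m; the calibration is good to about 2 mm. A picture is of the moment at which its call begins: read the wrist's pose just before it. camera_info takes no time and is no camera call.
- bot.hand_in(): hands the job in; it is judged then, once.
The state is a dict: "t": time; "q": joint angles; "joint_vel": joint speeds; "joint_torque": joint torques, N m; "eef_pos": TCP position; "tool_rot": TCP orientation; "contact_force": force on the tool from outside, world axes, zero at the start; "torque": the same for the moment, N m; "gripper_width": opening from 0.0 (shut) to 1.0 (fully open); "grasp_force": force on a finger pad.
Only numpy, scipy, OpenCV 4.12 (cv2) and the standard library are available. Lean on these libraries where they do the work, as an engineer would, in place of code of your own. Each camera call takes 0.05 s, during which the arm holds its last target. There are 200 camera calls.

TASK

Lay out the next three rheometer runs, one in each aluminium holder: the charge vial in the rear pocket and its die in the front pocket, directly in front of the vial. The yellow-marked vial already stands in its holder and stays there; put the red-marked and blue-marked vials into the two empty holders so that red is to the left of blue as seen from the robot, since runs are taken from left to right. The brass-coloured die goes in front of yellow, the tall slim die in front of red, and the flat wide die in front of blue, everything upright and fully down in its pocket.

Things in the scene. Friction and masses are not known exactly. Their poses are not given: they have to be found in the camera images.
- holder_a: aluminium holder, 148 (x) x 70 (y) mm, fixed; origin on the bench under its centre, x to its rear (away from the robot), y to its left, z up. Rear tier 34 mm high: vial pocket 48 mm diameter centred at x +37, y 0, floor at z 12. Front tier 14 mm high: die pocket 47 mm diameter centred at x -37, y 0, floor at z 9. Mouths chamfered 2 mm. Holds the yellow-marked vial.
- holder_b: aluminium holder, 148 (x) x 70 (y) mm, fixed; origin on the bench under its centre, x to its rear (away from the robot), y to its left, z up. Rear tier 34 mm high: vial pocket 48 mm diameter centred at x +37, y 0, floor at z 12. Front tier 14 mm high: die pocket 47 mm diameter centred at x -37, y 0, floor at z 9. Mouths chamfered 2 mm. Empty; left or right of holder_c.
- holder_c: aluminium holder, 148 (x) x 70 (y) mm, fixed; origin on the bench under its centre, x to its rear (away from the robot), y to its left, z up. Rear tier 34 mm high: vial pocket 48 mm diameter centred at x +37, y 0, floor at z 12. Front tier 14 mm high: die pocket 47 mm diameter centred at x -37, y 0, floor at z 9. Mouths chamfered 2 mm. Empty; left or right of holder_b.
- vial_yellow: sample vial, clear body with a white powder charge and a white screw cap, 41 mm diameter, 73 mm tall, about 60 g, with a yellow disc on top of the cap and a yellow band round the body; origin at the centre of its underside, z up along the vial. Grip it by the cap or upper body (upright sides, full 41 mm). Stands in the rear pocket of holder_a.
- vial_red: sample vial, clear body with a white powder charge and a white screw cap, 41 mm diameter, 73 mm tall, about 60 g, with a red disc on top of the cap and a red band round the body; origin at the centre of its underside, z up along the vial. Grip it by the cap or upper body (upright sides, full 41 mm). Stands on the bench.
- vial_blue: sample vial, clear body with a white powder charge and a white screw cap, 41 mm diameter, 73 mm tall, about 60 g, with a blue disc on top of the cap and a blue band round the body; origin at the centre of its underside, z up along the vial. Grip it by the cap or upper body (upright sides, full 41 mm). Stands on the bench.
- die_brass: brass-coloured capillary die, 32 mm diameter, 30 mm tall, 160 g. Stepped cylinder with a bore down its middle; may be gripped round its full diameter at any height. Stands upright; origin at the centre of its underside, z up.
- die_tall: tall slim pale grey capillary die, 26 mm diameter, 45 mm tall, 160 g. Stepped cylinder with a bore down its middle; may be gripped round its full diameter at any height. Stands upright; origin at the centre of its underside, z up.
- die_flat: flat wide grey capillary die, 38 mm diameter, 18 mm tall, 140 g. Stepped cylinder with a bore down its middle; may be gripped round its full diameter at any height. Stands upright; origin at the centre of its underside, z up.
Not all that is in view belongs to the job. What is shaped like the die_tall but black, green or turquoise is not meant.

How it is judged:
At the end, for the whole second after the job is handed in: Yellow vial and brass die in holder_a; red vial and tall die in the left, blue vial and flat die in the right of the other holders. Vials in rear, dies in front pockets: within 12 mm of its centre, at most 4.5 mm (vial) or 3.5 mm (die) above its floor, upright within 0.12 rad, at rest (x of vial_yellow in the frame of holder_a between 0.025 and 0.049 m and y of vial_yellow in the frame of holder_a between -0.012 and 0.012 m and z of vial_yellow in the frame of holder_a between 0.008 and 0.0165 m and x of die_brass in the frame of holder_a between -0.049 and -0.025 m and y of die_brass in the frame of holder_a between -0.012 and 0.012 m and z of die_brass in the frame of holder_a between 0.005 and 0.0125 m and ((y of holder_b in the frame of holder_c above 0.03 m and (x of vial_red in the frame of holder_b between 0.025 and 0.049 m and y of vial_red in the frame of holder_b between -0.012 and 0.012 m and z of vial_red in the frame of holder_b between 0.008 and 0.0165 m) and (x of die_tall in the frame of holder_b between -0.049 and -0.025 m and y of die_tall in the frame of holder_b between -0.012 and 0.012 m and z of die_tall in the frame of holder_b between 0.005 and 0.0125 m) and (x of vial_blue in the frame of holder_c between 0.025 and 0.049 m and y of vial_blue in the frame of holder_c between -0.012 and 0.012 m and z of vial_blue in the frame of holder_c between 0.008 and 0.0165 m) and (x of die_flat in the frame of holder_c between -0.049 and -0.025 m and y of die_flat in the frame of holder_c between -0.012 and 0.012 m and z of die_flat in the frame of holder_c between 0.005 and 0.0125 m)) or (y of holder_c in the frame of holder_b above 0.03 m and (x of vial_red in the frame of holder_c between 0.025 and 0.049 m and y of vial_red in the frame of holder_c between -0.012 and 0.012 m and z of vial_red in the frame of holder_c between 0.008 and 0.0165 m) and (x of die_tall in the frame of holder_c between -0.049 and -0.025 m and y of die_tall in the frame of holder_c between -0.012 and 0.012 m and z of die_tall in the frame of holder_c between 0.005 and 0.0125 m) and (x of vial_blue in the frame of holder_b between 0.025 and 0.049 m and y of vial_blue in the frame of holder_b between -0.012 and 0.012 m and z of vial_blue in the frame of holder_b between 0.008 and 0.0165 m) and (x of die_flat in the frame of holder_b between -0.049 and -0.025 m and y of die_flat in the frame of holder_b between -0.012 and 0.012 m and z of die_flat in the frame of holder_b between 0.005 and 0.0125 m))) and angle between each of vial_yellow, vial_red, vial_blue, die_brass, die_tall, die_flat's own z axis and vertical below 0.12 rad and linear speed of each of vial_yellow, vial_red, vial_blue, die_brass, die_tall, die_flat below 0.03 m/s and angular speed of each of vial_yellow, vial_red, vial_blue, die_brass, die_tall, die_flat below 0.3 rad/s); the robot touches nothing.
It fails at once if the yellow-marked vial is taken out of its place (moved more than 25 mm) (distance of vial_yellow from where it was at the start of the episode above 0.025 m).
It also fails if it takes over 99 s, if anything falls off the work surface, if the arm or the gripper's body presses on something with over 40 N, if the wrist force passes 120 N, or if a joint passes its speed limit or range.

## Working session

There is one attempt and no reset: what is moved stays moved. The work goes in short steps, Python scripts to look and compute and a tool call to move; the robot and the scene stay as the last step left them, time stands still between calls to the robot, and variables do not carry over. Pictures are saved under pics/ and viewed, at most 14 in all, crops included, and the job is handed in when it is done.

```bash
ls; mkdir -p pics; python3 - <<'E'
from station import monitor, eyes, bot
import cv2
o=monitor.get_obs(); print(o['t'],o['eef_pos'],o['tool_rot'],o['gripper_width'])
for n in("scene","side","wrist"):
    i=eyes.camera_info(n); print(n,i); cv2.imwrite(f"pics/{n}0.png",eyes.read_camera(n))
E
```

```text
pics
0.0 [ 6.74383427e-01 -1.85168342e-05  2.30302275e-01] [-6.22136195e-04  7.07106701e-01  7.07106216e-01 -7.24465990e-04] 1.0026175438871119
scene {'vertical_fov': 54.24913471076915, 'cx': 271.1476104266162, 'cy': 209.9562167897066, 'k1': -0.0050103670791347265, 'view': array([[-0.50146076, -0.86517368,  0.00340735,  0.15929806],
       [ 0.49512011, -0.28374099,  0.82118642, -0.33687719],
       [-0.70950207,  0.41347981,  0.57064986, -0.4389472 ],
       [ 0.        ,  0.        ,  0.        ,  1.        ]])}
side {'vertical_fov': 54.383213720210556, 'cx': 277.1868694176172, 'cy': 208.5200670645965, 'k1': -0.08412541501982483, 'view': array([[-0.83647757, -0.54795959, -0.00675014,  0.38608826],
       [ 0.19953721, -0.31602579,  0.92753038, -0.18199002],
       [-0.51038238,  0.77451145,  0.37368681, -0.67245905],
       [ 0.        ,  0.        ,  0.        ,  1.        ]])}
wrist {'vertical_fov': 67.81918430049468, 'cx': 281.6634302633178, 'cy': 216.1457301986108, 'k1': 0.01413143919432598, 'hand_eye': array([[-3.14764875e-04,  9.56511169e-01,  2.91695534e-01,
         7.49516732e-02],
       [ 9.99999921e-01,  3.72061265e-04, -1.40954868e-04,
         4.94353848e-04],
       [-2.43353515e-04,  2.91695466e-01, -9.56511210e-01,
        -1.43186539e-01],
       [ 0.00000000e+00,  0.00000000e+00,  0.00000000e+00,
         1.00000000e+00]])}
```

View pics/scene0.png

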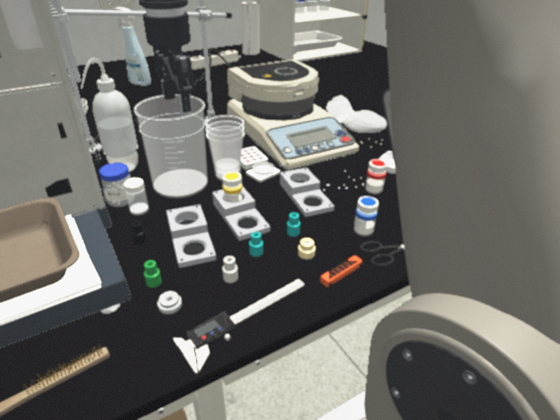

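View pics/side0.png

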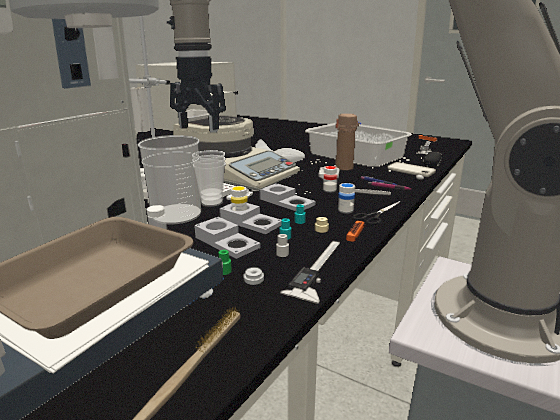

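View pics/wrist0.png

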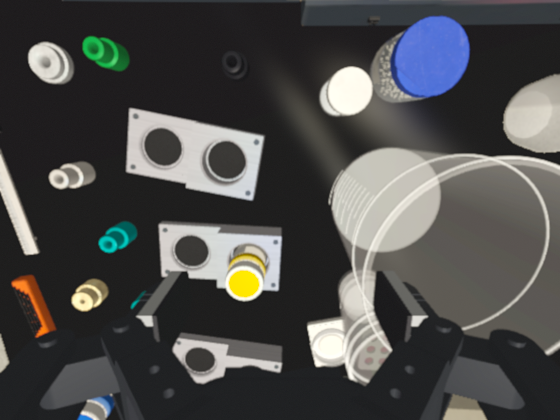

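```bash
cat > h.py <<'E'
from station import monitor, eyes, bot
import numpy as np, cv2
from scipy.spatial.transform import Rotation as R
def pose():
    o=monitor.get_obs(); w,x,y,z=o['tool_rot']; T=np.eye(4)
    T[:3,:3]=R.from_quat([x,y,z,w]).as_matrix(); T[:3,3]=o['eef_pos']; return T
def shot(n):
    T=pose(); return eyes.read_camera(n),T
def c2w(n,T=None):
    i=eyes.camera_info(n)
    return T@i['hand_eye'] if n=='wrist' else np.linalg.inv(i['view'])
def ray(n,uv,M):
    i=eyes.camera_info(n); f=210/np.tan(np.radians(i['vertical_fov'])/2)
    d=np.array([(uv[0]-i['cx'])/f,(uv[1]-i['cy'])/f]); s=d.copy()
    for _ in range(10): s=d/(1+i['k1']*(s@s))
    v=M[:3,:3]@np.array([s[0],-s[1],-1.]); return M[:3,3],v/np.linalg.norm(v)
def onz(n,uv,z,M):
    o,v=ray(n,uv,M); return (o+v*(z-o[2])/v[2])[:3]
def tri(r):
    A=sum(np.eye(3)-np.outer(v,v) for o,v in r); b=sum((np.eye(3)-np.outer(v,v))@o for o,v in r)
    return np.linalg.solve(A,b)
E
python3 - <<'E'
from h import *
np.set_printoptions(precision=4,suppress=True)
T=np.eye(4);T[:3,:3]=R.from_quat([.7071067,.7071062,-.000724,-.000622]).as_matrix();T[:3,3]=[.67438,0,.2303]
M=c2w('wrist',T)
for k,uv,z in [('flat',(45,63),.018),('green',(94,48),.045),('tall',(58,179),.045),('turq',(108,244),.045),('brass',(84,298),.03),('yellow',(243,283),.085),
 ('B rear',(226,160),.034),('B front',(162,146),.014),('A front',(191,251),.014),('C front',(200,360),.014),('whitecap',(350,90),.05),('bluelid',(432,55),.09),('beaker rim l',(350,250),.15),('beakerbase',(390,200),0),('blk',(233,62),.045)]:
    print(k,onz('wrist',uv,z,M))
S=c2w('scene')
for k,uv,z in [('red',(377,163),.073),('blue',(367,202),.073),('flat',(169,297),.018),('tall',(230,259),.045),('brass',(307,241),.03),('turq2',(294,215),.045),('yellow',(232,176),.085),('C rear',(299,178),.034),('C front',(313,202),.014),('cup base',(228,168),0),('beaker base',(180,183),0),('scale front',(290,160),.03),('scalecorner r',(357,147),.03),('knife',(342,270),.01)]:
    print(k,onz('scene',uv,z,S))
D=c2w('side')
print('beaker rim', tri([ray('scene',(138,110),S),ray('side',(138,147),D)]),tri([ray('scene',(207,110),S),ray('side',(199,147),D)]))
print('cup rim', tri([ray('scene',(225,125),S),ray('side',(209,156),D)]))
print('red',tri([ray('scene',(377,163),S),ray('side',(331,169),D)]),'blue',tri([ray('scene',(367,202),S),ray('side',(347,186),D)]))
E
```

```text
flat [0.4318 0.1307 0.018 ]
green [0.4986 0.1396 0.045 ]
tall [0.4387 0.0157 0.045 ]
turq [ 0.479  -0.0581  0.045 ]
brass [ 0.429  -0.1362  0.03  ]
yellow [ 0.6347 -0.0852  0.085 ]
B rear [0.6147 0.0346 0.034 ]
B front [0.5401 0.0477 0.014 ]
A front [ 0.5617 -0.0801  0.014 ]
C front [ 0.5606 -0.2444  0.014 ]
whitecap [0.7403 0.103  0.05  ]
bluelid [0.7971 0.1257 0.09  ]
beaker rim l [ 0.7275 -0.0205  0.15  ]
beakerbase [ 0.8075 -0.0182  0.    ]
blk [0.6283 0.1283 0.045 ]
red [ 0.5424 -0.4147  0.073 ]
blue [ 0.4281 -0.2851  0.073 ]
flat [0.4325 0.13   0.018 ]
tall [0.4394 0.0131 0.045 ]
brass [ 0.4284 -0.1434  0.03  ]
turq2 [ 0.4955 -0.1564  0.045 ]
yellow [ 0.6362 -0.0874  0.085 ]
C rear [ 0.6298 -0.2572  0.034 ]
C front [ 0.5528 -0.2454  0.014 ]
cup base [ 0.8144 -0.1563  0.    ]
beaker base [ 0.804  -0.0203  0.    ]
scale front [ 0.7236 -0.2913  0.03  ]
scalecorner r [ 0.6967 -0.4905  0.03  ]
knife [ 0.347  -0.1665  0.01  ]
beaker rim [0.8449 0.0399 0.1896] [ 0.7763 -0.0992  0.1772]
cup rim [ 0.7774 -0.1397  0.1379]
red [ 0.5376 -0.412   0.0725] blue [ 0.4262 -0.284   0.0732]
```

Careful with the scale: shifts go in shares of 0.2 m and turns go in shares of 2 rad. That gives: 0.041 m is 0.205, 0.014 m is 0.07, -0.143 rad is -0.0715.

Call:
shift_gripper --rows '[[[0, 0, 0], -0.0715, 1], [[0, 0, 0], -0.0715, 1], [[0, 0, 0], -0.0715, 1], [[0, 0, 0], -0.0715, 1], [[0, 0, 0], -0.0715, 1], [[0, 0, 0], -0.0715, 1], [[0, 0, 0], -0.0715, 1], [[0, 0, 0], -0.0715, 1], [[0, 0, 0], -0.0715, 1], [[0, 0, 0], -0.0715, 1], [[0, 0, 0], -0.0705, 1], [[0.205, 0.07, 0], 0, 1], [[0.205, 0.07, 0], 0, 1], [[0.205, 0.07, 0], 0, 1], [[0.205, 0.07, 0], 0, 1], [[0.2, 0.07, 0], 0, 1], [[0, 0, 0], 0, 0.7], [[0, 0, 0], 0, 0.7]]'

```text
t: 1.95
eef_pos: [0.4707, 0.07, 0.2316]
tool_rot: [0.0, -0.001, 1.0, -0.0]
contact_force: [0.4, 0.3, 0.0]
gripper_width: 0.705
grasp_force: 0.0
```

```bash
python3 - <<'E'
from h import *
im,T=shot('wrist'); np.save('T1.npy',T); cv2.imwrite('pics/w1.png',im); print(T.round(4),monitor.get_obs()['q'].round(2))
E
```

```text
[[-1.000e+00 -1.200e-03  8.000e-04  4.707e-01]
 [-1.200e-03  1.000e+00 -5.000e-04  7.000e-02]
 [-8.000e-04 -5.000e-04 -1.000e+00  2.316e-01]
 [ 0.000e+00  0.000e+00  0.000e+00  1.000e+00]] [ 0.08  0.18 -0.4   1.99  0.08  0.99  1.21]
```

View pics/w1.png

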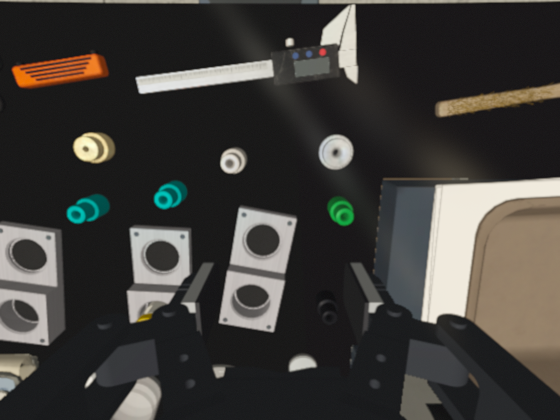

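```bash
python3 - <<'E'
from h import *
im=cv2.imread('pics/w1.png')
c=[im[y-30:y+30,x-32:x+32] for x,y in((88,149),(232,161),(336,152),(262,241),(160,257),(30,255))]
c=[cv2.resize(a,None,fx=4.1,fy=4.1,interpolation=cv2.INTER_CUBIC) for a in c]
cv2.imwrite('pics/c1.png',np.vstack([np.hstack(c[:3]),np.hstack(c[3:])]))
S,D=c2w('scene'),c2w('side');T=np.load('T1.npy');M=c2w('wrist',T)
print('tray edge',[onz('wrist',(383,180),z,M).round(3) for z in(0,.03,.06)], 'tri', tri([ray('wrist',(383,180),M),ray('side',(222,268),D)]).round(3),tri([ray('wrist',(383,180),M),ray('scene',(124,285),S)]).round(3))
E
```

```text
Traceback (most recent call last):
cv2.error: OpenCV(4.12.0) /io/opencv/modules/imgproc/src/resize.cpp:4208: error: (-215:Assertion failed) !ssize.empty() in function 'resize'
```

```bash
python3 - <<'E'
from h import *
im=cv2.imread('pics/w1.png')
c=[im[y-30:y+30,x-32:x+32] for x,y in((88,149),(232,161),(336,152),(262,241),(160,257),(32,255))]
c=[cv2.resize(a,None,fx=4.1,fy=4.1,interpolation=cv2.INTER_CUBIC) for a in c]
cv2.imwrite('pics/c1.png',np.vstack([np.hstack(c[:3]),np.hstack(c[3:])]))
S,D=c2w('scene'),c2w('side');T=np.load('T1.npy');M=c2w('wrist',T)
print('tray edge',[onz('wrist',(383,180),z,M).round(3) for z in(0,.03,.06)], 'tri', tri([ray('wrist',(383,180),M),ray('side',(222,268),D)]).round(3),tri([ray('wrist',(383,180),M),ray('scene',(124,285),S)]).round(3))
E
```

```text
tray edge [array([0.465, 0.193, 0.   ]), array([0.46 , 0.183, 0.03 ]), array([0.454, 0.173, 0.06 ])] tri [0.461 0.182 0.04 ] [0.46  0.184 0.048]
```

View pics/c1.png

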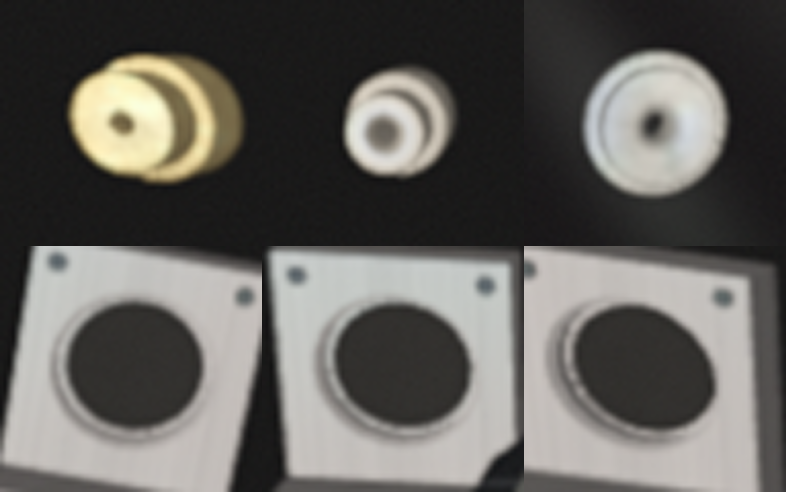

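```bash
python3 - <<'E'
from h import *
T=np.load('T1.npy');M=c2w('wrist',T)
for k,uv,z in [('brass',(85.8,148.8),.03),('tall',(229.5,163.2),.045),('flat',(336.4,152.2),.018),('Lfront',(262.4,241),.014),('Afront',(160.4,256.8),.014),('Rfront',(26.3,254.8),.014),('Lrear',(251,298),.034)]: print(k,onz('wrist',uv,z,M).round(4))
E
```

```text
brass [ 0.4265 -0.1406  0.03  ]
tall [0.4396 0.0157 0.045 ]
flat [0.4307 0.1318 0.018 ]
Lfront [0.5392 0.0466 0.014 ]
Afront [ 0.5605 -0.0817  0.014 ]
Rfront [ 0.5577 -0.2471  0.014 ]
Lrear [0.6069 0.0326 0.034 ]
```

To row units: 0.043 m is 0.215, -0.027 m is -0.135.

Call:
shift_gripper --rows '[[[0.0775, -0.135, 0], 0, 0.7], [[0.0775, -0.135, 0], 0, 0.7], [[0, 0, 0.215], 0, 0.7], [[0, 0, 0.215], 0, 0.7], [[0, 0, 0.215], 0, 0.7], [[0, 0, 0.215], 0, 0.7], [[0, 0, 0.1], 0, 0.7], [[0, 0, 0.1], 0, 0.7], [[0, 0, 0.048], 0, 0.7], [[0, 0, 0], 0, 0.7], [[0, 0, 0], 0, 0], [[0, 0, 0], 0, 0], [[0, 0, 0], 0, 0], [[0, 0, 0], 0, 0], [[0, 0, 0], 0, 0]]' --squeeze 40

```text
t: 3.5
eef_pos: [0.441, 0.0159, 0.0107]
tool_rot: [0.001, 0.0, 1.0, -0.0]
contact_force: [-0.7, -1.1, 7.1]
gripper_width: 0.297
grasp_force: 39.2
```

To row units: -0.04 m is -0.2, -0.0332 m is -0.166.

Call:
shift_gripper --rows '[[[0, 0, -0.2], 0, 0], [[0, 0, -0.2], 0, 0], [[-0.166, 0.051, 0], 0, 0], [[-0.166, 0.051, 0], 0, 0], [[-0.166, 0.0515, 0], 0, 0], [[0, 0, 0], 0, 0], [[0, 0, 0.175], 0, 0], [[0, 0, 0.1], 0, 0], [[0, 0, 0.05], 0, 0], [[0, 0, 0.0275], 0, 0], [[0, 0, 0], 0, 0]]'

```text
t: 4.6
eef_pos: [0.5395, 0.0467, 0.0201]
tool_rot: [0.0, -0.0, 1.0, -0.0]
contact_force: [-0.2, 0.2, -2.1]
gripper_width: 0.29
grasp_force: 40.2
```

Call:
shift_gripper --rows '[[[0, 0, 0], 0, 0.5], [[0, 0, 0], 0, 0.7], [[0, 0, 0], 0, 0.7], [[0, 0, -0.2], 0, 0.7], [[0, 0, -0.2], 0, 0.7], [[0, 0, -0.2], 0, 0.7], [[0.1815, 0.142, 0], 0, 0.7], [[0.1815, 0.142, 0], 0, 0.7], [[0.1815, 0.1415, 0], 0, 0.7], [[0, 0, 0], 0, 0.7]]'

```text
t: 5.6
eef_pos: [0.4262, 0.1351, 0.1394]
tool_rot: [-0.001, -0.004, 1.0, 0.0]
contact_force: [-0.3, -1.0, -0.3]
gripper_width: 0.698
grasp_force: 0.0
```

```bash
cat > look.py <<'E'
import sys; from h import *
im,T=shot('wrist'); cv2.imwrite(f'pics/{sys.argv[1]}.png',im); np.save(f'{sys.argv[1]}.npy',T); print(T[:3,3].round(4))
E
python3 look.py w2
```

```text
[0.4262 0.1351 0.1394]
```

View pics/w2.png

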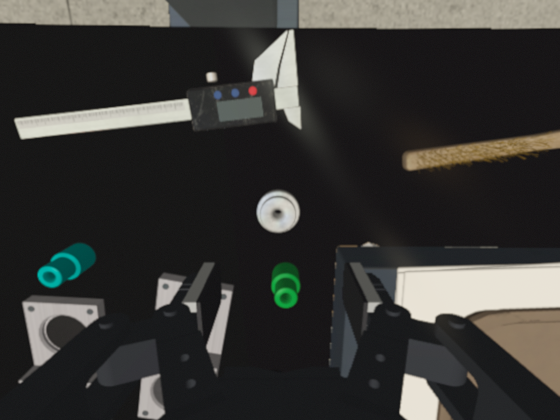

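```bash
python3 - <<'E'
from h import *
T=np.load('w2.npy');M=c2w('wrist',T); print(T.round(3))
im=cv2.imread('pics/w2.png'); m=(cv2.cvtColor(im,cv2.COLOR_BGR2GRAY)[180:245,240:320]>70).astype(np.uint8)
c=max(cv2.findContours(m,0,1)[0],key=cv2.contourArea); e=cv2.fitEllipse(c); print(e)
print(onz('wrist',(278,212.5),.018,M), onz('wrist',(e[0][0]+240,e[0][1]+180),.009,M), onz('wrist',(337,247),.045,M)); o=monitor.get_obs(); print(o['eef_pos'])
E
```

```text
[[-1.    -0.008 -0.002  0.426]
 [-0.008  1.     0.     0.135]
 [ 0.002  0.    -1.     0.139]
 [ 0.     0.     0.     1.   ]]
((37.57829666137695, 31.194787979125977), (42.27984619140625, 43.16624450683594), 90.68717193603516)
[0.42956912 0.13246508 0.018     ] [0.43094583 0.13198101 0.009     ] [0.45078938 0.18119617 0.045     ]
[0.42884029 0.13338822 0.13962139]
```

To row units: 0.045 m is 0.225, 0.025 m is 0.125.

Call:
shift_gripper --rows '[[[0, 0, 0], 0, 0.7], [[0, 0, 0.225], 0, 0.7], [[0, 0, 0.225], 0, 0.7], [[0, 0, 0.125], 0, 0.7], [[0, 0, 0.065], 0, 0.7], [[0, 0, 0.03], 0, 0.7], [[0, 0, 0], 0, 0.7]]'

```text
t: 6.35
eef_pos: [0.4314, 0.1315, 0.0052]
tool_rot: [0.0, 0.0, 1.0, -0.0]
contact_force: [0.3, 0.6, 0.3]
gripper_width: 0.697
grasp_force: 0.0
```

Call:
shift_gripper --rows '[[[0, 0, 0], 0, 0], [[0, 0, 0], 0, 0], [[0, 0, 0], 0, 0], [[0, 0, 0], 0, 0], [[0, 0, 0], 0, 0]]' --squeeze 40

```text
t: 6.85
eef_pos: [0.4318, 0.1319, 0.0066]
tool_rot: [0.001, 0.0, 1.0, 0.0]
contact_force: [-0.9, -1.3, 7.1]
gripper_width: 0.422
grasp_force: 39.5
```

To row units: -0.042 m is -0.21, -0.012 m is -0.06.

Call:
shift_gripper --rows '[[[0, 0, -0.2], 0, 0], [[0, 0, -0.2], 0, 0], [[0, 0, -0.2], 0, 0], [[-0.06, -0.21, 0], 0, 0], [[-0.06, -0.21, 0], 0, 0], [[-0.06, -0.21, 0], 0, 0], [[-0.06, -0.21, 0], 0, 0], [[-0.06, -0.21, 0], 0, 0], [[-0.06, -0.21, 0], 0, 0], [[-0.06, -0.21, 0], 0, 0], [[-0.06, -0.21, 0], 0, 0], [[-0.06, -0.21, 0], 0, 0], [[0, 0, 0], 0, 0], [[0, 0, 0], 0, 0]]'

```text
t: 8.25
eef_pos: [0.5384, -0.2473, 0.1254]
tool_rot: [0.0, 0.001, 1.0, 0.0]
contact_force: [-0.5, 0.7, -2.1]
gripper_width: 0.42
grasp_force: 41.1
```

```bash
python3 look.py w3
```

```text
[ 0.5384 -0.2473  0.1254]
```

View pics/w3.png

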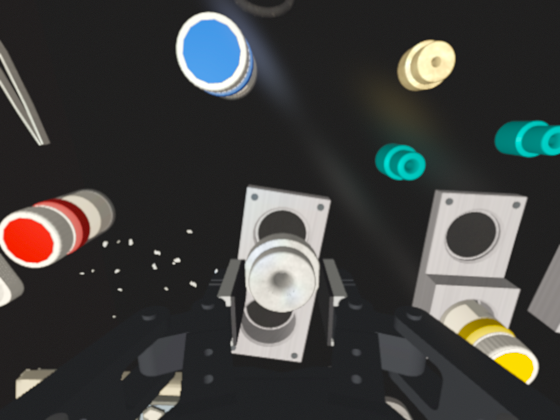

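```bash
python3 - <<'E'
from h import *
im=cv2.imread('pics/w3.png'); cv2.imwrite('pics/c3.png',cv2.resize(im[175:365,220:345],None,fx=3,fy=3,interpolation=cv2.INTER_CUBIC))
T=np.load('w3.npy');M=c2w('wrist',T)
a,b=[onz('wrist',p,.014,M) for p in((247,186),(330,198))]
u=(b-a)/np.linalg.norm(b-a); n=np.array([u[1],-u[0],0]); print(a,b,np.linalg.norm(b-a),u,'pocket',(a+b)/2+.037*n,'rear',(a+b)/2+.111*n)
print('held',onz('wrist',(281,280),.1368,M), 'circ', onz('wrist',(281.5,233),.014,M))
for k,uv,z in (('red',(28,240),.073),('blue',(211,49),.073),('brass',(436,62),.03),('Afront',(471,236),.014),('yellow',(514,366),.085)): print(k,onz('wrist',uv,z,M))
E
```

```text
[ 0.51604996 -0.27535999  0.014     ] [ 0.52643053 -0.20626854  0.014     ] 0.06986690555370427 [0.14857632 0.98890094 0.        ] pocket [ 0.55782958 -0.24631159  0.014     ] rear [ 0.63100825 -0.25730623  0.014     ]
held [ 0.53615105 -0.24697182  0.1368    ] circ [ 0.55745592 -0.24693723  0.014     ]
red [ 0.5403474  -0.41517279  0.073     ]
blue [ 0.42618183 -0.28600253  0.073     ]
brass [ 0.42645332 -0.13997222  0.03      ]
Afront [ 0.56054643 -0.08326092  0.014     ]
yellow [ 0.63221768 -0.08199537  0.085     ]
```

View pics/c3.png

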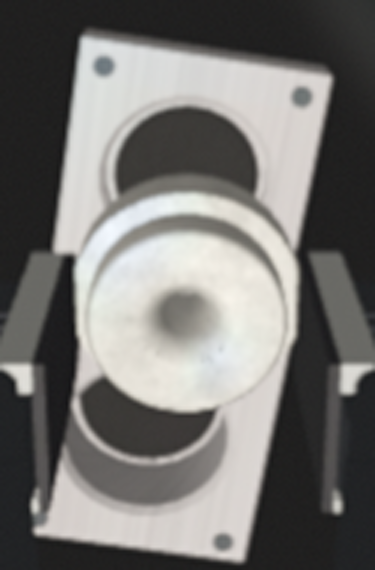

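To row units: 0.045 m is 0.225, -0.0216 m is -0.108.

Call:
shift_gripper --rows '[[[-0.108, 0.0025, 0], 0, 0], [[0, 0, 0.225], 0, 0], [[0, 0, 0.15], 0, 0], [[0, 0, 0.075], 0, 0], [[0, 0, 0.05], 0, 0], [[0, 0, 0.045], 0, 0], [[0, 0, 0], 0, 0]]'

```text
t: 9.0
eef_pos: [0.5611, -0.2455, 0.0166]
tool_rot: [0.001, -0.0, 1.0, -0.0]
contact_force: [-0.4, -0.4, -1.5]
gripper_width: 0.42
grasp_force: 41.2
```

To row units: -0.04 m is -0.2, 0.0337 m is 0.1685.

Call:
shift_gripper --rows '[[[0, 0, 0], 0, 0.5], [[0, 0, 0], 0, 0.6], [[0, 0, 0], 0, 0.6], [[0, 0, -0.2], 0, 0.7], [[0, 0, -0.2], 0, 0.7], [[0, 0, -0.15], 0, 0.7], [[0.1685, 0.132, 0], 0, 0.7], [[0.1685, 0.132, 0], 0, 0.7], [[0.1685, 0.132, 0], 0, 0.7], [[0.1675, 0.1315, 0], 0, 0.7], [[0, 0, 0], 0, 0.7], [[0, 0, 0], 0, 0.7]]'

```text
t: 10.2
eef_pos: [0.4258, -0.1402, 0.1269]
tool_rot: [0.001, -0.001, 1.0, -0.0]
contact_force: [1.2, 0.2, 0.4]
gripper_width: 0.698
grasp_force: 0.0
```

```bash
python3 look.py w4
python3 - <<'E'
from h import *
T=np.load('w4.npy');M=c2w('wrist',T);im=cv2.imread('pics/w4.png')
h=cv2.cvtColor(im,cv2.COLOR_BGR2HSV); m=cv2.inRange(h,(15,40,90),(35,200,255))
for c in cv2.findContours(m,0,1)[0]:
    if cv2.contourArea(c)>200:
        x,y,w,hh=cv2.boundingRect(c); print(x,y,w,hh,onz('wrist',(x+w/2,y+hh/2),.015,M),onz('wrist',(x+w/2,y+hh/2),.03,M))
E
```

```text
[ 0.4258 -0.1402  0.1269]
261 191 40 43 [ 0.42665848 -0.14026157  0.015     ] [ 0.42225985 -0.14020854  0.03      ]
385 133 50 22 [ 0.36983305 -0.03777791  0.015     ] [ 0.368777   -0.04375317  0.03      ]
371 105 38 13 [ 0.34535791 -0.05616597  0.015     ] [ 0.34574155 -0.06105961  0.03      ]
```

To row units: 0.045 m is 0.225, -0.043 m is -0.215.

Call:
shift_gripper --rows '[[[0, 0, 0.225], 0, 0.7], [[0, 0, 0.2], 0, 0.7], [[0, 0, 0.1], 0, 0.7], [[0, 0, 0.055], 0, 0.7], [[0, 0, 0], 0, 0.7], [[0, 0, 0], 0, 0], [[0, 0, 0], 0, 0], [[0, 0, 0], 0, 0], [[0, 0, 0], 0, 0], [[0, 0, -0.2], 0, 0], [[0, 0, -0.2], 0, 0], [[-0.215, 0.1, -0.05], 0, 0], [[-0.215, 0.1, 0], 0, 0], [[-0.215, 0.09, 0], 0, 0], [[0, 0, 0], 0, 0], [[0, 0, 0], 0, 0]]' --squeeze 40

```text
t: 11.85
eef_pos: [0.555, -0.0815, 0.1002]
tool_rot: [-0.0, -0.001, 1.0, 0.0]
contact_force: [-0.5, -0.9, -2.5]
gripper_width: 0.353
grasp_force: 40.5
```

```bash
python3 look.py w5
```

```text
[ 0.555  -0.0815  0.1002]
```

View pics/w5.png

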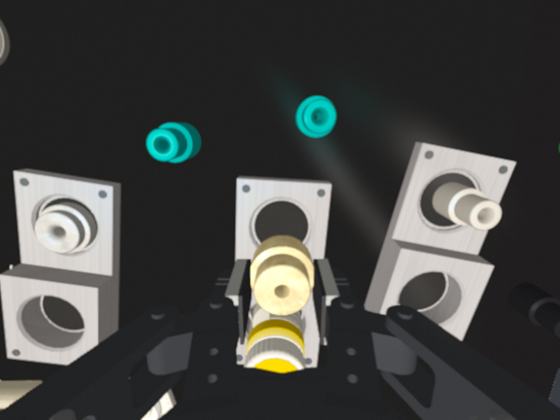

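```bash
python3 - <<'E'
from h import *
T=np.load('w5.npy');M=c2w('wrist',T)
a,b=[onz('wrist',p,.014,M) for p in((236,179),(331.5,181.5))]
u=(b-a)/np.linalg.norm(b-a); n=np.array([u[1],-u[0],0]); print(np.linalg.norm(b-a),u,'pocket',(a+b)/2+.037*n,'rear',(a+b)/2+.111*n)
print('held',onz('wrist',(282,291),.1184,M))
a,b=[onz('wrist',p,.014,M) for p in((417,142),(516,162))]
u=(b-a)/np.linalg.norm(b-a); n=np.array([u[1],-u[0],0]); print(np.linalg.norm(b-a),u,'L pocket',(a+b)/2+.037*n,'rear',(a+b)/2+.111*n)
print('tall',onz('wrist',(486,214.5),.054,M),'flat',onz('wrist',(59,232),.027,M))
E
```

```text
0.0708183943736427 [0.02500041 0.99968744 0.        ] pocket [ 0.56026515 -0.08025626  0.014     ] rear [ 0.63424202 -0.0821063   0.014     ]
held [ 0.55458831 -0.08068339  0.1184    ]
0.07432383707434528 [ 1.91778293e-01  9.81438274e-01 -3.73441102e-16] L pocket [0.53909154 0.04497993 0.014     ] rear [0.61171798 0.03078833 0.014     ]
tall [0.53764567 0.04760463 0.054     ] flat [ 0.5594799  -0.24348548  0.027     ]
```

To row units: 0.03 m is 0.15, -0.0057 m is -0.0285.

Call:
shift_gripper --rows '[[[-0.0285, 0.0025, 0], 0, 0], [[0, 0, 0.15], 0, 0], [[0, 0, 0.125], 0, 0], [[0, 0, 0.075], 0, 0], [[0, 0, 0.0425], 0, 0], [[0, 0, 0], 0, 0]]'

```text
t: 12.5
eef_pos: [0.5601, -0.0818, 0.0214]
tool_rot: [-0.0, 0.0, 1.0, 0.0]
contact_force: [0.8, 1.0, -2.0]
gripper_width: 0.358
grasp_force: 41.3
```

To row units: -0.041 m is -0.205, -0.0408 m is -0.204.

Call:
shift_gripper --rows '[[[0, 0, 0], 0, 0.5], [[0, 0, 0], 0, 0.6], [[0, 0, 0], 0, 0.6], [[0, 0, -0.2], 0, 0.6], [[0, 0, -0.2], 0, 0.7], [[0, 0, -0.2], 0, 0.8], [[0.134, -0.204, 0], 0, 0.8], [[0.134, -0.204, 0], 0, 0.8], [[0.134, -0.204, 0], 0, 0.8], [[0.134, -0.204, 0], 0, 0.8], [[0.134, -0.205, 0], 0, 0.8], [[0, 0, 0], 0, 0.8], [[0, 0, 0], 0, 0.8]]'

```text
t: 13.8
eef_pos: [0.4258, -0.2872, 0.1421]
tool_rot: [0.0, 0.002, 1.0, -0.0]
contact_force: [0.3, 0.8, 0.1]
gripper_width: 0.804
grasp_force: 0.0
```

```bash
python3 look.py w6
cat > blob.py <<'E'
import sys; from h import *
n,col=sys.argv[1:3]; z=float(sys.argv[3])
T=np.load(n+'.npy');M=c2w('wrist',T);h=cv2.cvtColor(cv2.imread(f'pics/{n}.png'),cv2.COLOR_BGR2HSV)
m=cv2.inRange(h,(100,100,80),(125,255,255)) if col=='blue' else cv2.inRange(h,(0,120,80),(6,255,255))|cv2.inRange(h,(172,120,80),(180,255,255))
for c in cv2.findContours(m,0,1)[0]:
    if cv2.contourArea(c)>300: e=cv2.fitEllipse(c); print(np.round(e[0],1),np.round(e[1],1),onz('wrist',e[0],z,M).round(4))
E
python3 blob.py w6 blue .073
```

```text
[ 0.4258 -0.2872  0.1421]
[282.6 230.8] [39.6 42.4] [ 0.4278 -0.2859  0.073 ]
```

To row units: 0.04 m is 0.2, -0.002 m is -0.01.

Call:
shift_gripper --rows '[[[-0.01, 0.005, 0.2], 0, 0.8], [[0, 0, 0.175], 0, 0.8], [[0, 0, 0.085], 0, 0.8], [[0, 0, 0.05], 0, 0.8], [[0, 0, 0], 0, 0.8], [[0, 0, 0], 0, 0], [[0, 0, 0], 0, 0], [[0, 0, 0], 0, 0], [[0, 0, 0], 0, 0]]' --squeeze 30

```text
t: 14.75
eef_pos: [0.4296, -0.2855, 0.0409]
tool_rot: [0.001, 0.0, 1.0, -0.001]
contact_force: [0.2, -0.4, 6.2]
gripper_width: 0.459
grasp_force: 30.0
```

To row units: -0.044 m is -0.22, 0.007 m is 0.035.

Call:
shift_gripper --rows '[[[0, 0, -0.2], 0, 0], [[0, 0, -0.2], 0, 0], [[-0.22, 0.035, -0.05], 0, 0], [[-0.22, 0.035, 0], 0, 0], [[-0.22, 0.035, 0], 0, 0], [[-0.22, 0.035, 0], 0, 0], [[0, 0, 0], 0, 0], [[0, 0, 0], 0, 0]]'

```text
t: 15.55
eef_pos: [0.6048, -0.256, 0.1291]
tool_rot: [-0.0, -0.001, 1.0, 0.0]
contact_force: [-0.3, 0.3, -1.3]
gripper_width: 0.457
grasp_force: 30.6
```

```bash
python3 look.py w7; python3 blob.py w7 blue 0.1628
```

```text
[ 0.6048 -0.256   0.1291]
[283.  306.3] [67.7 77.6] [ 0.6023 -0.2548  0.1628]
[281.  341.9] [122.8 210.7] [ 0.6193 -0.2556  0.1628]
```

View pics/w7.png

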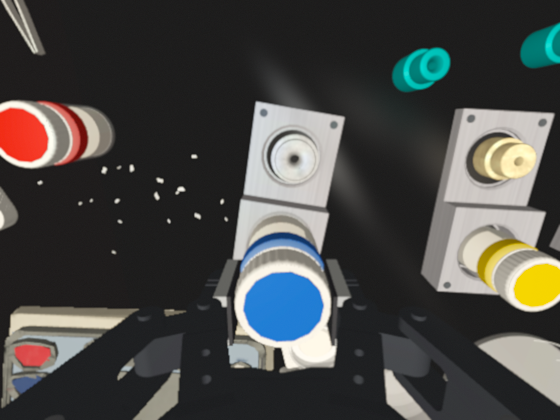

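```bash
python3 - <<'E'
from h import *
T=np.load('w7.npy');M=c2w('wrist',T)
for p,q,z,d in(((256,101),(344,117),.014,.111),((243.5,195.5),(329,210),.034,.037)):
    a,b=[onz('wrist',t,z,M) for t in(p,q)]
    u=(b-a)/np.linalg.norm(b-a); n=np.array([u[1],-u[0],0]); print(np.linalg.norm(b-a),u,'rear',(a+b)/2+d*n)
print(onz('wrist',(283,306),.1612,M))
E
```

```text
0.06997946417578446 [0.16771319 0.98583583 0.        ] rear [ 0.63164275 -0.259503    0.014     ]
0.06836136135392838 [0.17083296 0.98530001 0.        ] rear [ 0.62909689 -0.25783717  0.034     ]
[ 0.60321957 -0.25480485  0.1612    ]
```

To row units: 0.035 m is 0.175, -0.028 m is -0.14.

Call:
shift_gripper --rows '[[[-0.14, -0.0155, 0], 0, 0], [[0, 0, 0], 0, 0], [[0, 0, 0.175], 0, 0], [[0, 0, 0.1], 0, 0], [[0, 0, 0.05], 0, 0], [[0, 0, 0.04], 0, 0], [[0, 0, 0.0125], 0, 0], [[0, 0, 0], 0, 0]]'

```text
t: 16.4
eef_pos: [0.6322, -0.2604, 0.0545]
tool_rot: [-0.0, 0.0, 1.0, -0.0]
contact_force: [0.2, -0.0, 0.5]
gripper_width: 0.45
grasp_force: 30.5
```

To row units: -0.04 m is -0.2, -0.0386 m is -0.193.

Call:
shift_gripper --rows '[[[0, 0, 0], 0, 0.6], [[0, 0, 0], 0, 0.7], [[0, 0, 0], 0, 0.7], [[0, 0, -0.2], 0, 0.7], [[0, 0, -0.2], 0, 0.8], [[0, 0, -0.1], 0, 0.8], [[0.116, -0.193, 0], 0, 0.8], [[0.116, -0.193, 0], 0, 0.8], [[0.116, -0.193, 0], 0, 0.8], [[0.116, -0.193, 0], 0, 0.8], [[0, 0, 0], 0, 0.8], [[0, 0, 0], 0, 0.8]]'

```text
t: 17.6
eef_pos: [0.5386, -0.4161, 0.1544]
tool_rot: [-0.0, 0.002, 1.0, -0.0]
contact_force: [0.7, 1.5, 0.0]
gripper_width: 0.799
grasp_force: 0.0
```

```bash
python3 look.py w8; python3 blob.py w8 red .073
```

```text
[ 0.5386 -0.4161  0.1544]
[283.4 225.2] [38.  40.4] [ 0.5404 -0.4143  0.073 ]
```

View pics/w8.png

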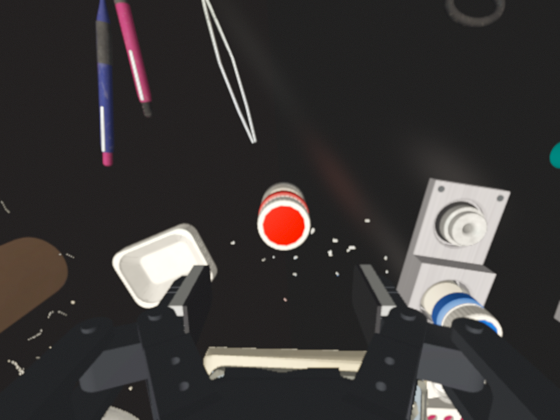

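To row units: 0.04 m is 0.2, 0.0015 m is 0.0075.

Call:
shift_gripper --rows '[[[-0.009, 0.0075, 0.2], 0, 0.7], [[0, 0, 0.2], 0, 0.7], [[0, 0, 0.11], 0, 0.7], [[0, 0, 0.0625], 0, 0.7], [[0, 0, 0], 0, 0.7], [[0, 0, 0], 0, 0], [[0, 0, 0], 0, 0], [[0, 0, 0], 0, 0], [[0, 0, 0], 0, 0]]' --squeeze 30

```text
t: 18.55
eef_pos: [0.5428, -0.4135, 0.0415]
tool_rot: [0.001, -0.0, 1.0, -0.001]
contact_force: [1.2, 0.7, 6.4]
gripper_width: 0.453
grasp_force: 30.4
```

To row units: 0.0445 m is 0.2225, -0.0047 m is -0.0235.

Call:
shift_gripper --rows '[[[0, 0, -0.2], 0, 0], [[0, 0, -0.2], 0, 0], [[0, 0, -0.2], 0, 0], [[-0.0235, 0.2225, 0], 0, 0], [[-0.0235, 0.2225, 0], 0, 0], [[-0.0235, 0.2225, 0], 0, 0], [[-0.0235, 0.2225, 0], 0, 0], [[-0.0235, 0.2225, 0], 0, 0], [[-0.0235, 0.2225, 0], 0, 0], [[-0.0235, 0.2225, 0], 0, 0], [[-0.0235, 0.2225, 0], 0, 0], [[-0.0235, 0.2225, 0], 0, 0], [[-0.0235, 0.2225, 0], 0, 0], [[0, 0, 0.15], 0, 0], [[0, 0, 0], 0, 0], [[0, 0, 0], 0, 0]]'

```text
t: 20.15
eef_pos: [0.5877, 0.0307, 0.1294]
tool_rot: [-0.001, 0.001, 1.0, -0.001]
contact_force: [0.4, -0.7, -0.2]
gripper_width: 0.458
grasp_force: 30.5
```

```bash
python3 look.py w9; python3 blob.py w9 red .1625
```

```text
[0.5877 0.0307 0.1294]
[282.8 302.6] [68.6 78. ] [0.5839 0.0318 0.1625]
[284.1 359. ] [130.8 250.7] [0.6113 0.0324 0.1625]
```

View pics/w9.png

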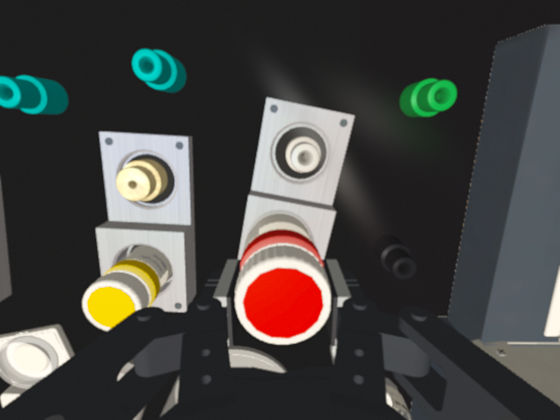

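```bash
python3 - <<'E'
from h import *
T=np.load('w9.npy');M=c2w('wrist',T)
for p,q,z,d in(((265.5,97),(354,116),.014,.111),((250,192),(336,210),.034,.037)):
    a,b=[onz('wrist',t,z,M) for t in(p,q)]
    u=(b-a)/np.linalg.norm(b-a); n=np.array([u[1],-u[0],0]); print(np.linalg.norm(b-a),u,'rear',(a+b)/2+d*n)
print(onz('wrist',(282.8,302.6),.1609,M),'blk',onz('wrist',(402,267),.045,M))
E
```

```text
0.07085445566759255 [0.19936832 0.97992463 0.        ] rear [0.61192495 0.03128394 0.014     ]
0.06934802927832617 [0.2111856  0.97744598 0.        ] rear [0.61025077 0.03252884 0.034     ]
[0.58494157 0.03183097 0.1609    ] blk [0.62563814 0.12717745 0.045     ]
```

To row units: 0.035 m is 0.175, -0.0268 m is -0.134.

Call:
shift_gripper --rows '[[[-0.134, -0.0015, 0], 0, 0], [[0, 0, 0], 0, 0], [[0, 0, 0.175], 0, 0], [[0, 0, 0.1], 0, 0], [[0, 0, 0.05], 0, 0], [[0, 0, 0.04], 0, 0], [[0, 0, 0.0125], 0, 0], [[0, 0, 0], 0, 0]]'

```text
t: 21.0
eef_pos: [0.6156, 0.0317, 0.0548]
tool_rot: [0.0, 0.0, 1.0, 0.0]
contact_force: [-0.2, 0.1, -0.4]
gripper_width: 0.452
grasp_force: 30.5
```

Release, back off, and inspect everything.

To row units: -0.04 m is -0.2, -0.03 m is -0.15.

Call:
shift_gripper --rows '[[[0, 0, 0], 0, 0.6], [[0, 0, 0], 0, 0.7], [[0, 0, 0], 0, 0.7], [[0, 0, -0.2], 0, 0.7], [[0, 0, -0.2], 0, 0.7], [[0, 0, -0.2], 0, 0.7], [[0.2, -0.15, -0.15], 0, 0.7], [[0.2, -0.15, -0.15], 0, 0.7], [[0.2, -0.15, -0.1], 0, 0.7], [[0, 0, 0], 0, 0.7], [[0, 0, 0], 0, 0.7]]'

```text
t: 22.1
eef_pos: [0.5094, -0.0483, 0.2453]
tool_rot: [0.001, 0.001, 1.0, -0.0]
contact_force: [0.5, -0.7, -0.5]
gripper_width: 0.697
grasp_force: 0.0
```

```bash
python3 look.py w10
python3 - <<'E'
from h import *
a,_=shot('side'); b,_=shot('scene'); cv2.imwrite('pics/s10.png',a); cv2.imwrite('pics/sc10.png',b)
w=cv2.imread('pics/w10.png')
top=np.hstack([cv2.resize(a[170:270,180:330],(400,267)),cv2.resize(b[150:270,150:350],(400,267))])
cv2.imwrite('pics/f.png',np.vstack([top,cv2.resize(w[90:330],(765,328))[:, :]if 0 else cv2.resize(w[80:313],(800,333))]))
E
```

```text
[ 0.5094 -0.0483  0.2453]
```

View pics/f.png

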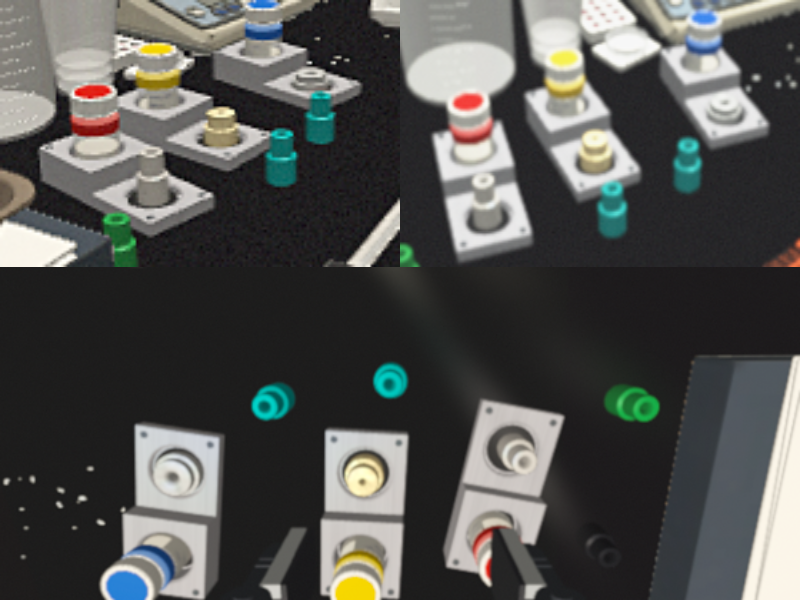

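```bash
python3 - <<'E'
from h import *
cam={'scene':(cv2.imread('pics/sc10.png'),c2w('scene'),(150,350,150,270)),'side':(cv2.imread('pics/s10.png'),c2w('side'),(180,330,165,270))}
rng={'red':[(0,130,80),(6,255,255)],'yellow':[(22,150,100),(32,255,255)],'blue':[(100,110,80),(125,255,255)]}
for k,(lo,hi) in rng.items():
    r=[]
    for n,(im,M,(x0,x1,y0,y1)) in cam.items():
        m=cv2.inRange(cv2.cvtColor(im[y0:y1,x0:x1],cv2.COLOR_BGR2HSV),lo,hi)
        cs=[c for c in cv2.findContours(m,0,1)[0] if cv2.contourArea(c)>15]
        c=min(cs,key=lambda c:c[:,0,1].min()); mm=cv2.moments(c); p=(mm['m10']/mm['m00']+x0,mm['m01']/mm['m00']+y0); r.append(ray(n,p,M))
    print(k,tri(r).round(4))
s=2.6667
W=np.load('w10.npy');M=c2w('wrist',W)
for k,a,b in(('flat',(312,78),(725,105)),('brass',(221,113),(596,138)),('tall',(151,157),(484,182))):
    print(k,tri([ray('side',(180+a[0]/s,170+a[1]/2.67),cam['side'][1]),ray('scene',(150+(b[0]-400)/2,150+b[1]/2.225),cam['scene'][1])]).round(4))
E
```

```text
red [0.6133 0.0296 0.0859]
yellow [ 0.6356 -0.0861  0.086 ]
blue [ 0.6499 -0.2814  0.0574]
flat [ 0.559  -0.2485  0.0207]
brass [ 0.5597 -0.085   0.0374]
tall [0.5394 0.0442 0.0485]
```

```bash
python3 - <<'E'
from h import *
r=[]
for n,f,(x0,x1,y0,y1) in(('scene','sc10',(285,320,150,185)),('side','s10',(262,295,165,190))):
    m=cv2.inRange(cv2.cvtColor(cv2.imread(f'pics/{f}.png')[y0:y1,x0:x1],cv2.COLOR_BGR2HSV),(100,140,80),(125,255,255))
    for c in cv2.findContours(m,0,1)[0]:
        if cv2.contourArea(c)>8: mm=cv2.moments(c); print(n,mm['m10']/mm['m00']+x0,mm['m01']/mm['m00']+y0,cv2.contourArea(c))
S,D=c2w('scene'),c2w('side')
print(tri([ray('side',(180+265/2.667,170+7/2.67),D),ray('scene',(150+(705-400)/2,150+18/2.225),S)]))
E
```

```text
scene 299.8958333333333 171.65625 16.0
scene 301.76100628930817 157.54088050314465 26.5
side 278.60233918128654 182.46783625730995 28.5
side 277.6923076923077 171.1153846153846 13.0
[ 0.62768225 -0.2638282   0.0837812 ]
```

```bash
python3 -c "
from h import *
print(tri([ray('side',(277.7,171.1),c2w('side')),ray('scene',(301.8,157.5),c2w('scene'))]))
print(bot.hand_in())"
```

```text
[ 0.63187088 -0.26367508  0.08574499]
the job is handed in; nothing more can be done
None
```

The job is handed in at about 22 s: red vial and tall die are in the left holder, yellow and brass in the middle, blue and flat in the right; the last pictures show all six upright, with the vial tops at seated height, though the die heights were checked only roughly and no verdict came back.

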